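# Catch a hammer-head stud in the slotted strut and set it against the stop

## Robot

A 6-joint arm with a two-finger parallel gripper is mounted at the origin on a cart in front of the work surface, level with it; the furniture and walls round the work are solid. World frame = base frame: x ahead of the robot, y to its left, z up, the work surface at z = 0. Lengths are in m, angles in rad, forces in N, time in s.
With the tool pointing down it reaches from about 0.35 to 0.85 m from the base axis. Payload 8.1 kg.
Tool frame: the origin (TCP) lies at the very end of the fingers, on their centre line; the grasp point (between the pads) lies robot.grip_point_offset behind it (robot.grip_point_offset is the distance from the TCP to the grasp point, in m); z points along the fingers, y is the line along which they close (so a half turn about z gives the same grasp; the last joint's range is limited). The gripper opens to 93 mm and grips with 3 to 60 N. Pads are 15 mm wide; open, the fingers measure 128 mm over their backs; the gripper's body (75 mm by 188 mm) begins 65 mm behind the grasp point.
Start: joints at [-1.323, 0.13, 1.488, -0, 1.523, -0.085], TCP at [0.196, -0.567, 0.219] pointing down, gripper open.
Joint ranges: [-2.96, 2.96], [-0.89, 2.26], [0.02, 2.5], [-1.34, 4.48], [0, 2.73], [-2.66, 2.66]. Speed limits (rad/s): [2.39, 2.39, 2.79, 3.14, 3.14, 3.14].

## Interface

Orientations are given as a rotation vector (axis times angle).
In Python, from plant import robot, eyes gives the robot as it stands. The module is installed in compiled form; this text tells all that it offers.
- The arm moves only by the tool apply_moves, never from a script. Its argument "steps" is one flat list of numbers, 7 for each row, row after row: the shift along the tool's x, y, z in units of 30 mm (1.0 is 30 mm), then the turn, a rotation vector about the tool's x, y, z in units of 6 degrees (1.0 is 6 degrees), then the opening in per cent of the stroke, from 0 (shut) to 100 (fully open). In form: [dx, dy, dz, ax, ay, az, fingers, dx, dy, dz, ax, ay, az, fingers, ...]. A call has 1 to 12 rows; each row shifts and turns the commanded pose from where the row before left it, along the tool's axes as they then stand; what a row does not reach is not made up. A row lasts 1/12 s, in which the tool goes at most 41.7 mm and 7.16 degrees, less where a joint would pass 70% of its speed; a pose out of reach is approached as far as the arm can. A call is refused whole if a number of a shift passes 1 or a number of a turn 1, either way. A call with a gripper value outside its range is refused whole. The fingers move at their own pace and stop on an object; "grip_force" is the grip in N (left out, the last holds). Time passes only in rows, so rows that do not move let the fingers close. It gives the time, the measured TCP pose, the force, the opening and the grip force at its end, in the units of the state.
- robot.read_state(): the state, without advancing time (a new reading comes with each control period).
- eyes.read_camera(name): name is "side" or "top"; returns the picture (400x640x3 uint8, red, green, blue); there is no depth.
- eyes.calibration(name): a dict with "K" (3x3 intrinsics, pixels), "R" (3x3) and "t" (3): a world point X has camera coordinates R X + t. Camera axes: x right, y down, z forward; pixel columns grow to the right and rows downward; lengths in m; the calibration is good to about 2 mm. A picture is of the moment at which its call begins. calibration takes no time and is no camera call.
- robot.close_job(): hands the job in; it is judged then, once.
Trained networks look in the newest picture that a camera, given by its name, has taken for a name from the list of things; names that differ only in an ending like _2 or _b are one class to them, and where a whole thing is asked for, a point or a joint stands for the part that bears it (a point fixed in the world has none). Each returns a list of dicts, best first, with "conf" (0 to 1); they miss things now and then, are a little off and sometimes report something else, mostly with a low value. They report only what shows in the picture. A call takes as long as a camera call. They do not tell look-alikes from the thing itself.
- eyes.search_frame(camera, thing): "rect" ([left, top, width, height] in pixels, round what is visible of it).
- eyes.place_of(camera, thing): "xy" ([column, row] in pixels: a listed point, or the origin of a listed thing).
The state is a dict: "t": time; "q": joint angles; "dq": joint speeds; "joint_torque": joint torques, N m; "tool_pos": TCP position; "orientation": TCP orientation; "force": force on the tool from outside, world axes, zero at the start; "wrist_torque": the same for the moment, N m; "opening": finger opening in m; "gripper_force": force on a finger pad.
Only numpy, scipy, OpenCV 4.12 (cv2) and the standard library are available. Lean on these libraries where they do the work, as an engineer would, in place of code of your own. Each camera call takes 0.05 s, during which the arm holds its last target. There are 200 camera calls.

## Task

Put the blue-handled hammer-head stud into the slotted rail, head lengthwise through the slot and at least 3 cm short of the tip of the red stop's steel screw; press it down against the sprung strip and turn it a quarter turn clockwise (seen from above), so that the head catches square under both lips when you ease off. Then slide it along the rail until it meets the screw's tip, snug it there with a light push of 5 to 10 N for half a second, and let go; never force it (25 N at most on the rail, 15 N on the stop) and leave the other things on the bench where they are.

Things in the scene. Friction and masses are not known exactly. Their poses are not given: they have to be found in the camera images.
- stud_grip (a point): Centre of the stud's blue bar handle: 32 mm along own x, 14 mm thick along own y, 36 mm high (44 to 80 mm above the foot), white line along own x on top. The stud starts standing upright on its head, own z up; this point is 62 mm above the head's underside, on the shank's axis. Below the handle is a round steel shank 14 mm in diameter. Mass about 0.1 kg.
- stud: The same stud, same axes; origin at the centre of the underside of its steel hammer head. The head is 26.6 mm long (own x), 16 mm wide (own y), 6 mm high; two opposite corners are cut back so that under the lips it can turn a quarter turn only clockwise (seen from above).
- rail: Aluminium slotted strut fixed to the bench on two dark feet, 260 mm long (own y), 36 mm wide (own x), 40 mm high; origin at the centre of its underside, z up. Turned under the lips, the head meets the channel's sides 90 to 100 degrees from lengthwise. Sliding the caught stud drags with 2 to 6 N.
- rail_slot (a point): Middle of the rail's slot, level with the top of the lips, 40 mm above the bench; axes as the rail's. The slot runs the rail's whole length (own y), 18 mm wide, bevelled to 21 mm at the top; the lips are 4 mm thick and the channel below them is 29 mm wide. Caught: underside of the head 10 mm below this point's height, its top against the lips.
- strip (a joint): Travel of the grey sprung strip in the channel, 0 to 0.008 m, 0 at rest with its top 7 mm below the lips' top: the head set down on it is still between the lips. It must go down more than 0.003 (best 0.005, about 8 N) for the head to turn; at 0.008 (about 11 N) it is hard. Caught: 0.003, pushing up with about 5 N.
- stop: Red block clamped on the rail's top near its +y end, 34 mm (own x) x 24 mm along the rail (own y) x 13 mm high, 16 with its bolt; origin at the centre of its underside, axes as the rail's. A steel set screw, 8 mm thick, sticks out of its -y face (own y = -12 mm), anywhere from 5 to 30 mm: its reach is not measured and must be felt (or seen). It meets the stud's shank and does not yield.
- amber: Amber bottle with black cap, 48 mm in diameter, 103 mm high, a bystander; origin at the centre of its underside.
- vial: Small amber bottle with black cap, 29 mm in diameter, 64 mm high, a bystander; origin at the centre of its underside.
- tape_roll: Yellow roll of tape lying flat, 95 mm in diameter, 19 mm high, a bystander.
- calculator: Black desk calculator, 140 x 98 x 23 mm, a bystander.
- column_box_c: White carton, 140 x 60 x 30 mm, a bystander.
Things that resemble listed ones, but are neither listed nor needed, are in the scene too. Leave any yellow look-alike of the stud alone.

How it is judged:
On the way, in this order (a step that is already met when the one before it is completed fails the run):
1. the head is in the slot, lengthwise, the shank's axis at least 32 mm from the red block's face (z of stud in the frame of rail between 0.02 and 0.035 m and x of stud in the frame of rail between -0.004 and 0.004 m and y of stud in the frame of stop below -0.044 m and y of stud in the frame of rail above -0.13 m and angle between the x axis of stud and the y axis of rail, either way round below 0.25 rad), for 0.1 s.
2. the head is turned square across the channel and lifted against both lips (z of stud in the frame of rail between 0.0285 and 0.0315 m and angle between the x axis of stud and the x axis of rail, either way round below 0.3 rad and angle between stud's own z axis and vertical below 0.12 rad), for 0.2 s.
3. the stud is pressed against the stop's screw with more than 3 N for 0.3 s (contact force between stud and stop above 3 N), for 0.3 s.
At the end, for the whole second after the job is handed in: Head's underside 28.5 to 31.5 mm above the rail's underside, head square across the channel within 0.3 rad, stud upright within 0.12 rad, its axis 10.5 to 38.5 mm from the red block's face (where the screw's tip can be) and within 4 mm of the rail's middle, released and at rest (all of step 2 and y of stud in the frame of stop between -0.0505 and -0.0225 m and x of stud in the frame of stop between -0.004 and 0.004 m and linear speed of stud below 0.02 m/s); the robot touches nothing.
It fails at once if the stud bears on the rail or its strip with more than 25 N (contact force between stud and rail above 25 N).
It fails at once if the stud bears on the stop or its screw with more than 15 N (contact force between stud and stop above 15 N).
It fails at once if a bystander is moved by more than 20 mm (distance of any of amber, vial, tape_roll, calculator, column_box_c from where it was at the start of the episode above 0.02 m).
It also fails if it takes over 61 s, if anything falls off the work surface, if the arm or the gripper's body presses on something with over 40 N, if the wrist force passes 120 N, or if a joint passes its speed limit or range.

## Working session

There is one attempt and no reset: what is moved stays moved. The work goes in short steps, Python scripts to look and compute and a tool call to move; the robot and the scene stay as the last step left them, time stands still between calls to the robot, and variables do not carry over. Pictures are saved under pics/ and viewed, at most 10 in all, crops included, and the job is handed in when it is done.

Besides the shell and the picture viewer there is one more tool, called after "Request:" by a JSON object that holds its "fn" and its "kwargs", one argument or row to a line. apply_moves: Moves the arm, as the interface text tells. Its arguments: {"type":"object","properties":{"steps":{"type":"array"},"grip_force":{"type":"number"}},"required":["steps"]}

```bash
mkdir -p pics; python3 - <<'E'
from plant import robot, eyes
import cv2, numpy as np
for c in("top","side"):
    im=eyes.read_camera(c); cv2.imwrite(f"pics/{c}0.png",im[:,:,::-1])
    k=eyes.calibration(c); print(c,k["K"].tolist(),np.round(-k["R"].T@k["t"],3), np.round(k["R"],3).tolist())
    for th in("stud_grip","stud","rail_slot","rail","stop"):
        print(th,[(np.round(d["xy"],1).tolist(),round(d["conf"],2)) for d in eyes.place_of(c,th)][:3])
s=robot.read_state();print(s, robot.grip_point_offset)
E
```

```text
top [[406.05594228547756, 0.0, 318.5796287293782], [0.0, 406.05594228547756, 203.05351976105638], [0.0, 0.0, 1.0]] [0.425 0.175 1.136] [[-0.007, -1.0, 0.004], [-0.987, 0.006, -0.16], [0.16, -0.005, -0.987]]
stud_grip [([269.5, 228.5], 0.67), ([255.7, 249.8], 0.5), ([242.6, 222.5], 0.44)]
stud [([244.6, 229.8], 0.66), ([255.9, 252.1], 0.55), ([277.6, 230.3], 0.44)]
rail_slot []
rail [([381.6, 243.9], 0.83)]
stop [([382.1, 241.6], 0.62), ([355.4, 248.9], 0.61)]
side [[444.5605880462539, 0.0, 315.5799056092223], [0.0, 444.5605880462539, 198.77250583293144], [0.0, 0.0, 1.0]] [0.64  1.077 0.796] [[-1.0, 0.025, 0.008], [0.009, 0.629, -0.778], [-0.024, -0.777, -0.629]]
stud_grip [([377.2, 247.8], 0.86), ([350.2, 255.8], 0.71), ([352.4, 229.8], 0.6)]
stud [([347.2, 269.6], 0.87), ([351.1, 250.6], 0.64), ([376.0, 261.7], 0.49)]
rail_slot [([354.6, 168.8], 0.59)]
rail [([351.7, 177.7], 0.77)]
stop [([278.9, 199.5], 0.56), ([365.0, 181.4], 0.47)]
{'t': 0.6, 'q': array([-1.32338815e+00,  1.30367541e-01,  1.48820189e+00, -3.98102148e-06,
        1.52298371e+00, -8.53795549e-02]), 'dq': array([-9.52283410e-04,  2.19576862e-04,  3.78534812e-05,  1.14018925e-03,
        1.18587938e-03, -5.10859993e-04]), 'joint_torque': array([-4.96810790e-04, -5.59408450e+01, -4.91797614e+01,  7.67776044e-02,
        2.31177954e-02,  4.78517859e-05]), 'tool_pos': array([ 0.19604184, -0.56708269,  0.21865358]), 'orientation': array([ 3.09816319e+00,  5.20326625e-01, -1.20314562e-06]), 'force': array([ 0.42650431,  0.26059577, -0.41234867]), 'wrist_torque': array([-0.01135466, -0.01004555,  0.00363517]), 'gripper_force': 0.0, 'opening': 0.09286184814785364} 0.0188
```

```bash
python3 - <<'E'
import cv2,numpy as np
t=cv2.imread("pics/top0.png");s=cv2.imread("pics/side0.png")
a=cv2.resize(t[150:300,210:430],(800,545),interpolation=cv2.INTER_CUBIC)
b=cv2.resize(s[120:290,230:456],(798,600),interpolation=cv2.INTER_CUBIC)
cv2.imwrite("pics/a.png",a);cv2.imwrite("pics/b.png",b)
E
```

```text
(no output)
```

View pics/top0.png

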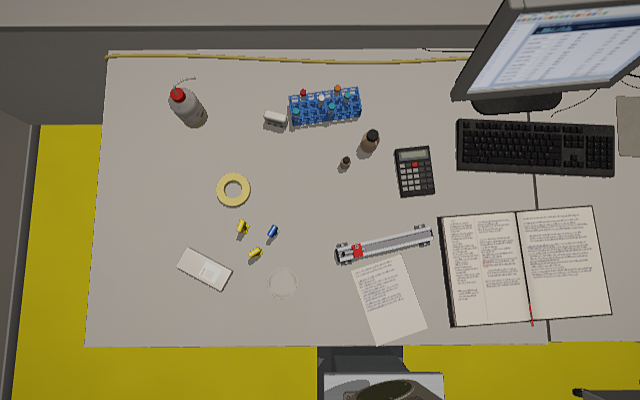

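View pics/a.png

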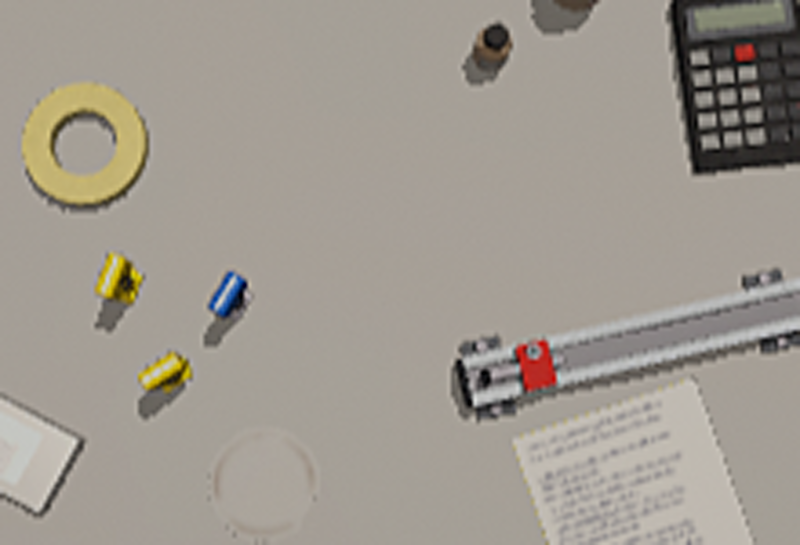

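View pics/b.png

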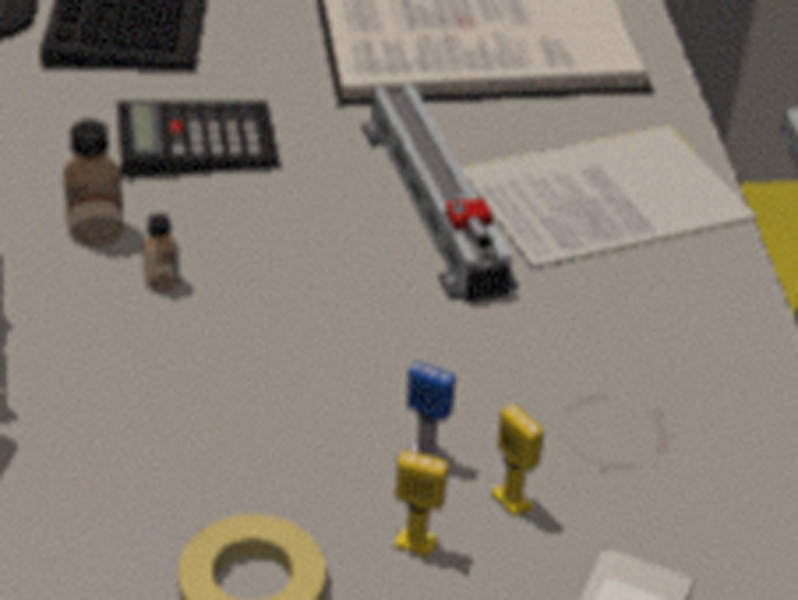

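Blue stud stands at top (273,231), side (~352,231); the rail runs from (338,253) to (432,232) in the top view with the red stop at (357,250). Now I'll rectify both views onto known-height planes.

```bash
cat > h.py <<'E'
import numpy as np,cv2
from plant import robot,eyes
def onplane(c,uv,z):
    k=eyes.calibration(c);K,R,t=(np.array(k[n]) for n in"KRt")
    C=-R.T@t;d=R.T@np.linalg.solve(K,[uv[0],uv[1],1]);return C+d*(z-C[2])/d[2]
def proj(c,X):
    k=eyes.calibration(c);K,R,t=(np.array(k[n]) for n in"KRt")
    p=(np.atleast_2d(X)@R.T+t)@K.T;return p[:,:2]/p[:,2:]
def rect(c,im,z,x0,x1,y0,y1,s):
    # output: column = (y1-y)/s, row=(x1-x)/s
    W,H=int((y1-y0)/s),int((x1-x0)/s)
    w=np.array([[x1,y1,z],[x1,y0,z],[x0,y0,z],[x0,y1,z]])
    M=cv2.getPerspectiveTransform(np.float32([[0,0],[W,0],[W,H],[0,H]]),np.float32(proj(c,w)))
    return cv2.warpPerspective(im,M,(W,H),flags=cv2.INTER_CUBIC|cv2.WARP_INVERSE_MAP)
def blobs(im,color):
    b,g,r=[im[:,:,i].astype(int) for i in range(3)]
    m=(b>r+40)&(b>g+30) if color=="blue" else (r>g+70)&(r>b+70)
    n,l,st,ce=cv2.connectedComponentsWithStats(m.astype(np.uint8));return l,st,ce
E
python3 - <<'E'
from h import *
t=cv2.imread("pics/top0.png");s=cv2.imread("pics/side0.png")
for u in[(338,253),(432,232),(357,250)]:print(onplane("top",u,.04))
for u in[(272.5,231)]:print("stud",onplane("top",u,.062))
print("stud side",onplane("side",(352,230.5),.062))
print(blobs(t,"blue")[1:],blobs(s,"blue")[1:],blobs(t,"red")[1:],blobs(s,"red")[1:])
a=rect("top",t,.04,.26,.40,-.17,.15,.0004);b=rect("side",s,.04,.26,.40,-.17,.15,.0004)
cv2.imwrite("pics/r.png",np.vstack([a[:300],b[:300]]) if a.shape[0]<=300 else cv2.resize(np.vstack([a,b]),(686,600)))
print(a.shape)
E
```

```text
[0.4671073  0.11850248 0.04      ]
[ 0.52185588 -0.13669348  0.04      ]
[0.47476906 0.06736622 0.04      ]
stud [0.52529437 0.29231942 0.062     ]
stud side [0.52701142 0.2929576  0.062     ]
(array([[     0,      0,    640,    400, 254429],
       [   592,     13,      4,      2,      5],
       [   566,     15,      3,      2,      4],
       [   517,     19,      3,      3,      5],
       [   533,     18,      4,      2,      6],
       [   539,     18,      2,      2,      3],
       [   289,     87,     73,     39,   1496],
       [   343,     91,      1,      1,      1],
       [   267,    225,     11,     12,     51]], dtype=int32), array([[319.45311659, 200.05406616],
       [593.6       ,  13.6       ],
       [567.        ,  15.5       ],
       [518.        ,  20.        ],
       [534.5       ,  18.5       ],
       [539.33333333,  18.33333333],
       [325.53208556, 107.08355615],
       [343.        ,  91.        ],
       [272.01960784, 230.58823529]])) (array([[     0,      0,    640,    400, 255371],
       [   196,    177,     31,     49,    488],
       [   204, 
[... 1574 characters left out ...]
57.21875   , 250.85416667],
       [530.89655172, 314.03448276]])) (array([[     0,      0,    640,    400, 255771],
       [   279,    155,      2,      2,      4],
       [   357,    177,     12,      6,     43],
       [   199,    181,      1,      1,      1],
       [   201,    180,      1,      1,      1],
       [   196,    202,      5,      4,     18],
       [   172,    276,     18,     14,    162]], dtype=int32), array([[319.59077847, 199.45114575],
       [279.5       , 155.5       ],
       [362.69767442, 179.34883721],
       [199.        , 181.        ],
       [201.        , 180.        ],
       [198.22222222, 203.5       ],
       [180.64814815, 282.85802469]]))
(350, 800, 3)
```

```bash
python3 - <<'E'
from h import *
t=cv2.imread("pics/top0.png");s=cv2.imread("pics/side0.png")
a=rect("top",t,.04,.43,.55,-.17,.15,.0004);b=rect("side",s,.04,.43,.55,-.17,.15,.0004)
a[:,::125]//=2;b[:,::125]//=2;a[::125]//=2;b[::125]//=2
cv2.imwrite("pics/r2.png",np.vstack([a,b]))
a=rect("top",t,.08,.48,.57,.25,.33,.0002);b=rect("side",s,.08,.48,.57,.25,.33,.0002)
for q in(a,b):q[::50]//=2;q[:,::50]//=2
cv2.imwrite("pics/s2.png",np.hstack([a,b]))
E
```

```text
(no output)
```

View pics/r2.png

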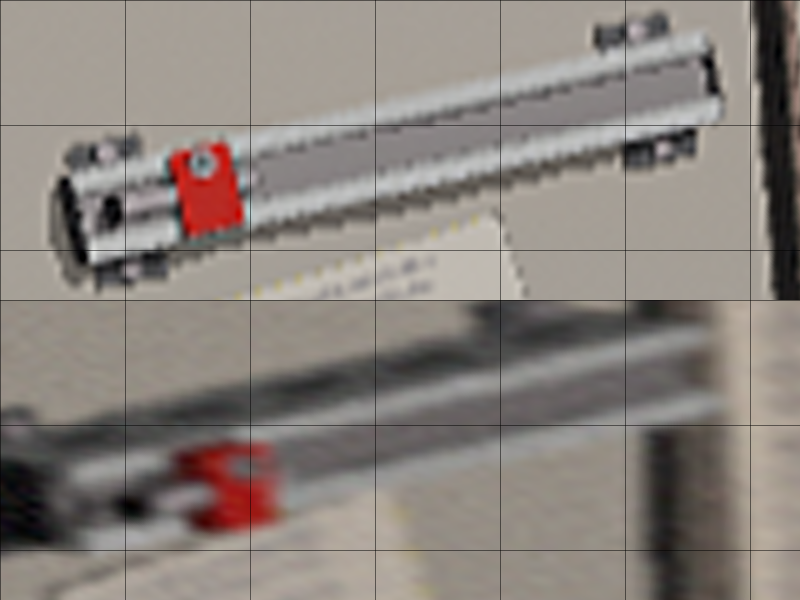

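View pics/s2.png

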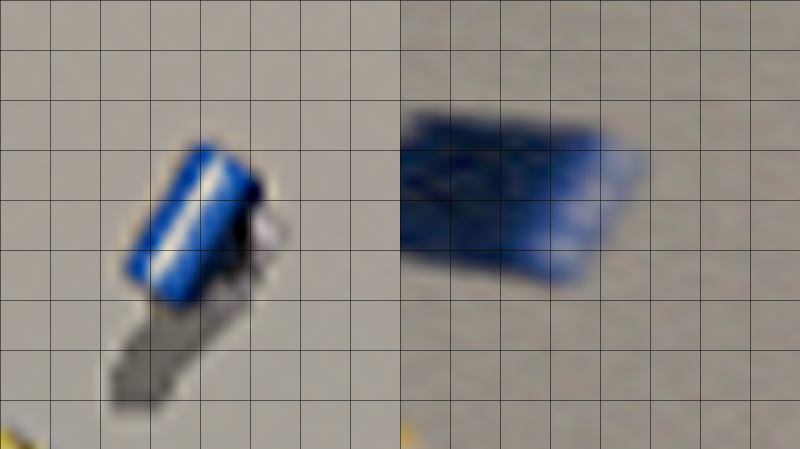

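Stud (averaged) ≈ (0.527,0.292), long axis at about −30.5°; rail yaw ≈ 13.2°, centre ≈ (0.493,−0.009); lengths check at 260 mm. Now a planner that prints rows.

```bash
cat > plan.py <<'E'
# usage: plan.py finger  x y z yawdeg rows  [x y z yaw rows ...] ; yaw = world angle of tool x
import sys,numpy as np
from scipy.spatial.transform import Rotation as Ro
from plant import robot
a=sys.argv[1:];f=float(a[0]);w=np.array(a[1:],float).reshape(-1,5)
s=robot.read_state();p=s["tool_pos"].copy();R=Ro.from_rotvec(s["orientation"])
x=R.as_matrix()[:,0];yaw=np.degrees(np.arctan2(x[1],x[0]))
print("t",round(s["t"],2),"p",p.round(4),"yaw",round(yaw,2),"F",s["force"].round(2),"op",round(s["opening"],4))
pp=p.copy();py=yaw;out=[]
for *q,yw,n in w:
    q=np.array(q);n=int(n);yw=py+(yw-py+180)%360-180
    for i in range(1,n+1):
        tp=pp+(q-pp)*i/n;ty=np.radians(py+(yw-py)*i/n)
        T=Ro.from_matrix(np.array([[np.cos(ty),np.sin(ty),0],[np.sin(ty),-np.cos(ty),0],[0,0,-1]]).T.reshape(3,3).T)
        d=np.round(R.inv().apply(tp-p)/.03,2);r=np.round(np.degrees((R.inv()*T).as_rotvec())/6,2)
        p=p+R.apply(d*.03);R=R*Ro.from_rotvec(np.radians(r*6))
        out.append([float(v)+0. for v in [*d,*r,f]])
    pp,py=q,yw
for i in range(0,len(out),12):print(",  ".join(",".join("%g"%v for v in r) for r in out[i:i+12]))
print("max",np.abs(np.array(out)[:,:6]).max())
E
python3 plan.py 54 .45 -.05 .22 95 20 .527 .292 .14 149.5 16
```

```text
t 0.6 p [ 0.196  -0.5671  0.2187] yaw 19.07 F [ 0.43  0.26 -0.41] op 0.0929
0.68,-0.68,0,0,0,-0.63,54,  0.73,-0.63,0,0,0,-0.64,54,  0.76,-0.58,-0.01,0,0,-0.63,54,  0.8,-0.52,0,0,0,-0.63,54,  0.84,-0.48,0,0,0,-0.63,54,  0.86,-0.42,0,0,0,-0.64,54,  0.89,-0.36,-0.01,0,0,-0.63,54,  0.91,-0.3,0,0,0,-0.63,54,  0.93,-0.23,0,0,0,-0.63,54,  0.95,-0.18,0,0,0,-0.64,54,  0.95,-0.11,-0.01,0,0,-0.63,54,  0.96,-0.06,0,0,0,-0.63,54
0.96,0.02,0,0,0,-0.64,54,  0.96,0.07,0,0,0,-0.63,54,  0.95,0.14,0,0,0,-0.63,54,  0.93,0.21,-0.01,0,0,-0.63,54,  0.93,0.26,0,0,0,-0.64,54,  0.9,0.33,0,0,0,-0.63,54,  0.88,0.38,0,0,0,-0.63,54,  0.85,0.44,-0.01,0,0,-0.64,54,  0.7,0.22,0.17,0,0,-0.56,54,  0.68,0.27,0.17,0,0,-0.57,54,  0.67,0.3,0.16,0,0,-0.57,54,  0.64,0.34,0.17,0,0,-0.57,54
0.63,0.38,0.17,0,0,-0.56,54,  0.6,0.42,0.16,0,0,-0.57,54,  0.57,0.45,0.17,0,0,-0.57,54,  0.55,0.48,0.17,0,0,-0.57,54,  0.52,0.52,0.16,0,0,-0.56,54,  0.48,0.54,0.17,0,0,-0.57,54,  0.45,0.58,0.17,0,0,-0.57,54,  0.42,0.59,0.16,0,0,-0.57,54,  0.38,0.63,0.17,0,0,-0.57,54,  0.34,0.64,0.17,0,0,-0.56,54,  0.31,0.67,0.16,0,0,-0.57,54,  0.26,0.68,0.17,0,0,-0.57,54
max 0.96
```

Request:
{"fn": "apply_moves", "kwargs": {
  "steps": [0.68,-0.68,0,0,0,-0.63,54,0.73,-0.63,0,0,0,-0.64,54,0.76,-0.58,-0.01,0,0,-0.63,54,0.8,-0.52,0,0,0,-0.63,54,0.84,-0.48,0,0,0,-0.63,54,0.86,-0.42,0,0,0,-0.64,54,0.89,-0.36,-0.01,0,0,-0.63,54,0.91,-0.3,0,0,0,-0.63,54,0.93,-0.23,0,0,0,-0.63,54,0.95,-0.18,0,0,0,-0.64,54,0.95,-0.11,-0.01,0,0,-0.63,54,0.96,-0.06,0,0,0,-0.63,54]
}}

```text
t: 1.6
tool_pos: [0.3487, -0.2556, 0.2198]
orientation: [2.652, 1.683, 0.0]
force: [-0.9, 0.6, 0.0]
opening: 0.0502
gripper_force: 0.0
```

Request:
{"fn": "apply_moves", "kwargs": {
  "steps": [0.96,0.02,0,0,0,-0.64,54,0.96,0.07,0,0,0,-0.63,54,0.95,0.14,0,0,0,-0.63,54,0.93,0.21,-0.01,0,0,-0.63,54,0.93,0.26,0,0,0,-0.64,54,0.9,0.33,0,0,0,-0.63,54,0.88,0.38,0,0,0,-0.63,54,0.85,0.44,-0.01,0,0,-0.64,54,0.7,0.22,0.17,0,0,-0.56,54,0.68,0.27,0.17,0,0,-0.57,54,0.67,0.3,0.16,0,0,-0.57,54,0.64,0.34,0.17,0,0,-0.57,54]
}}

```text
t: 2.6
tool_pos: [0.4695, 0.0367, 0.2]
orientation: [1.828, 2.555, 0.0]
force: [-0.5, -0.1, 0.0]
opening: 0.0504
gripper_force: 0.0
```

Request:
{"fn": "apply_moves", "kwargs": {
  "steps": [0.63,0.38,0.17,0,0,-0.56,54,0.6,0.42,0.16,0,0,-0.57,54,0.57,0.45,0.17,0,0,-0.57,54,0.55,0.48,0.17,0,0,-0.57,54,0.52,0.52,0.16,0,0,-0.56,54,0.48,0.54,0.17,0,0,-0.57,54,0.45,0.58,0.17,0,0,-0.57,54,0.42,0.59,0.16,0,0,-0.57,54,0.38,0.63,0.17,0,0,-0.57,54,0.34,0.64,0.17,0,0,-0.56,54,0.31,0.67,0.16,0,0,-0.57,54,0.26,0.68,0.17,0,0,-0.57,54]
}}

```text
t: 3.6
tool_pos: [0.5273, 0.2932, 0.1399]
orientation: [0.821, 3.032, 0.0]
force: [0.3, 0.2, -0.0]
opening: 0.0503
gripper_force: 0.0
```

```bash
python3 plan.py 54 .527 .292 .043 149.5 10 .527 .292 .043 149.5 1
```

```text
t 3.6 p [0.5273 0.2932 0.1399] yaw 149.68 F [ 0.32  0.2  -0.  ] op 0.0503
0,0,0.32,0,0,0,54,  0,-0.01,0.33,0,0,0.01,54,  0,0,0.32,0,0,0,54,  0,-0.01,0.32,0,0,0,54,  -0.01,0,0.32,0,0,0.01,54,  0,0,0.33,0,0,0,54,  0,-0.01,0.32,0,0,0,54,  0,0,0.32,0,0,0,54,  0,-0.01,0.33,0,0,0.01,54,  0,0,0.32,0,0,0,54,  0,0,0,0,0,0,54
max 0.33
```

Request:
{"fn": "apply_moves", "kwargs": {
  "steps": [0,0,0.32,0,0,0,54,0,-0.01,0.33,0,0,0.01,54,0,0,0.32,0,0,0,54,0,-0.01,0.32,0,0,0,54,0,0,0.32,0,0,0.01,54,0,0,0.33,0,0,0,54,0,-0.01,0.32,0,0,0,54,0,0,0.32,0,0,0,54,0,0,0.33,0,0,0.01,54,0,0,0.32,0,0,0,54,0,0,0,0,0,0,54]
}}

```text
t: 4.52
tool_pos: [0.5251, 0.2905, 0.0403]
orientation: [-0.83, -3.027, 0.004]
force: [-0.4, -0.7, -0.9]
opening: 0.0503
gripper_force: 0.0
```

Request:
{"fn": "apply_moves", "kwargs": {
  "steps": [0,0,0,0,0,0,5,0,0,0,0,0,0,5,0,0,0,0,0,0,5,0,0,0,0,0,0,5,0,0,0,0,0,0,5,0,0,0,0,0,0,5],
  "grip_force": 40
}}

```text
t: 5.02
tool_pos: [0.5269, 0.2914, 0.0436]
orientation: [0.831, 3.029, 0.001]
force: [0.4, 0.5, -0.2]
opening: 0.0147
gripper_force: 0.1
```

Request:
{"fn": "apply_moves", "kwargs": {
  "steps": [0,0,0,0,0,0,5,0,0,0,0,0,0,5,0,0,0,0,0,0,5,0,0,-0.3,0,0,0,5,0,0,-0.8,0,0,0,5,0,0,-0.9,0,0,0,5,0,0,-0.9,0,0,0,5,0,0,-0.6,0,0,0,5,0,0,-0.3,0,0,0,5,0,0,0,0,0,0,5]
}}

```text
t: 5.85
tool_pos: [0.5281, 0.2919, 0.1603]
orientation: [0.83, 3.026, 0.005]
force: [0.9, -0.2, -0.4]
opening: 0.0137
gripper_force: 40.0
```

```bash
python3 plan.py 5 .4957 -.0185 .155 103.2 16 .4957 -.0185 .105 103.2 7 .4957 -.0185 .105 103.2 1
```

```text
t 5.85 p [0.5281 0.2919 0.1603] yaw 149.33 F [ 0.9  -0.19 -0.45] op 0.0137
-0.27,-0.59,0.01,0.04,0.02,0.48,5,  -0.3,-0.58,0.01,0,0,0.48,5,  -0.33,-0.56,0.01,0,0,0.48,5,  -0.36,-0.54,0.01,0,0,0.48,5,  -0.38,-0.52,0.01,0,0,0.48,5,  -0.41,-0.51,0.02,0,0.01,0.48,5,  -0.44,-0.48,0.01,0,0,0.48,5,  -0.46,-0.46,0.01,0,0,0.48,5,  -0.48,-0.44,0.01,0,0,0.48,5,  -0.5,-0.41,0.01,0,0,0.49,5,  -0.53,-0.39,0.01,0,0,0.48,5,  -0.54,-0.36,0.01,0,0,0.48,5
-0.56,-0.33,0.01,0,0,0.48,5,  -0.57,-0.3,0.01,0,0,0.48,5,  -0.59,-0.28,0.01,0,0,0.48,5,  -0.6,-0.24,0.01,0,0,0.48,5,  0,0,0.24,0,0,0,5,  0,0,0.24,0,0,0,5,  0,0,0.24,0,0,0,5,  0,0,0.24,0,0,0,5,  0,0,0.23,0,0,0,5,  0,0,0.24,0,0,0,5,  0,0,0.24,0,0,0,5,  0,0,0,0,0,0,5
max 0.6
```

Request:
{"fn": "apply_moves", "kwargs": {
  "steps": [-0.27,-0.59,0.01,0,0,0.48,5,-0.3,-0.58,0.01,0,0,0.48,5,-0.33,-0.56,0.01,0,0,0.48,5,-0.36,-0.54,0.01,0,0,0.48,5,-0.38,-0.52,0.01,0,0,0.48,5,-0.41,-0.51,0.02,0,0,0.48,5,-0.44,-0.48,0.01,0,0,0.48,5,-0.46,-0.46,0.01,0,0,0.48,5,-0.48,-0.44,0.01,0,0,0.48,5,-0.5,-0.41,0.01,0,0,0.49,5,-0.53,-0.39,0.01,0,0,0.48,5,-0.54,-0.36,0.01,0,0,0.48,5]
}}

```text
t: 6.85
tool_pos: [0.5009, 0.0574, 0.1512]
orientation: [-1.697, -2.641, 0.003]
force: [0.5, 0.8, -0.6]
opening: 0.0136
gripper_force: 40.0
```

Request:
{"fn": "apply_moves", "kwargs": {
  "steps": [-0.56,-0.33,0.01,0,0,0.48,5,-0.57,-0.3,0.01,0,0,0.48,5,-0.59,-0.28,0.01,0,0,0.48,5,-0.6,-0.24,0.01,0,0,0.48,5,0,0,0.24,0,0,0,5,0,0,0.24,0,0,0,5,0,0,0.24,0,0,0,5,0,0,0.24,0,0,0,5,0,0,0.24,0,0,0,5,0,0,0.24,0,0,0,5,0,0,0.24,0,0,0,5,0,0,0,0,0,0,5]
}}

```text
t: 7.85
tool_pos: [0.4931, -0.0185, 0.0996]
orientation: [-1.949, -2.461, 0.002]
force: [-0.3, 0.3, -0.6]
opening: 0.0136
gripper_force: 40.0
```

```bash
python3 - <<'E'
from h import *
s=robot.read_state();print(s["t"],s["tool_pos"],s["orientation"],s["force"],s["opening"])
im={}
for c in("top","side"):
    im[c]=eyes.read_camera(c)[:,:,::-1].copy();cv2.imwrite(f"pics/{c}1.png",im[c])
a=im["top"][190:280,325:445];b=im["side"][120:210,310:430]
cv2.imwrite("pics/c1.png",np.hstack([cv2.resize(a,(400,300),interpolation=cv2.INTER_CUBIC),cv2.resize(b,(400,300),interpolation=cv2.INTER_CUBIC)]))
E
```

```text
7.85 [ 0.49305329 -0.01851796  0.099575  ] [-1.94922616e+00 -2.46069587e+00  2.18827275e-03] [-0.27146859  0.26427434 -0.6486904 ] 0.013563578296305692
```

View pics/c1.png

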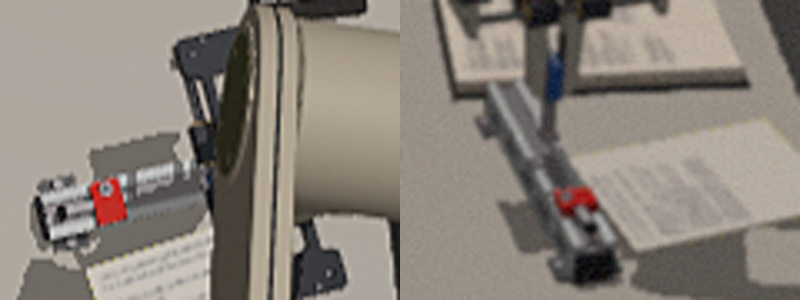

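```bash
python3 - <<'E'
from h import *
s=robot.read_state();p=s["tool_pos"];print(s["t"],p)
im=cv2.imread("pics/side1.png");x0,y0,k=325,130,10
a=cv2.resize(im[y0:y0+60,x0:x0+80],None,fx=k,fy=k,interpolation=cv2.INTER_CUBIC)
a=np.vstack([a]);
def P(X):return [tuple(int(round((v+.5-o)*k)) for v,o in zip(q,(x0,y0))) for q in proj("side",X)]
c=np.array([.4934,-.0088,.04]);ux=np.array([.9736,.2284,0]);uy=np.array([-.2284,.9736,0])
for d,col in((-.018,(0,255,0)),(-.0105,(0,255,255)),(.0105,(0,255,255)),(.018,(0,255,0))):
    q=P([c+d*ux-.12*uy,c+d*ux+.12*uy]);cv2.line(a,q[0],q[1],col,1)
f=p+[0,0,-.0432]
for d in(-.007,.007):
    r=np.array([-1,0.,0])*d;q=P([f+r,f+r+[0,0,.08]]);cv2.line(a,q[0],q[1],(0,0,255),1)
q=P([f-.0133*uy,f+.0133*uy]);cv2.line(a,q[0],q[1],(255,0,255),1)
cv2.imwrite("pics/d1.png",a)
E
```

```text
7.95 [ 0.49395416 -0.01881853  0.10126501]
```

View pics/d1.png

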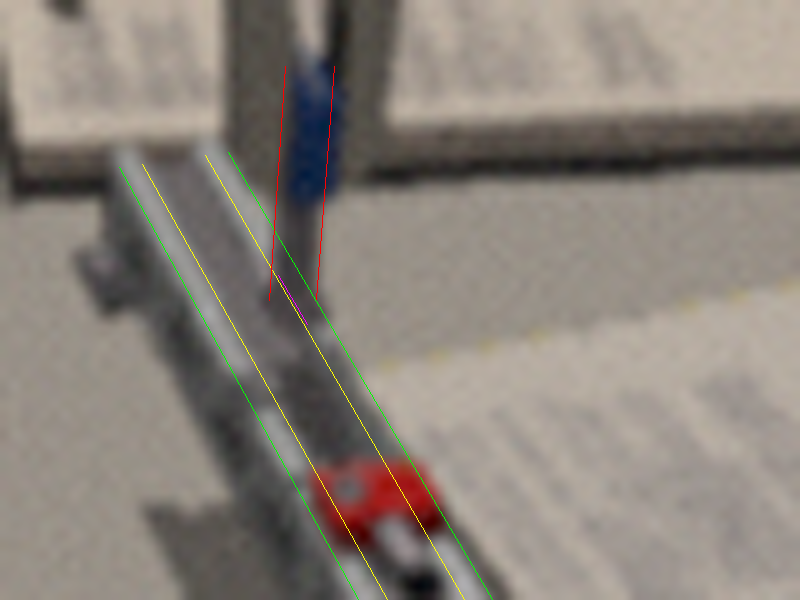

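Request:
{"fn": "apply_moves", "kwargs": {
  "steps": [0,0,0.1,0,0,0,5,0,0,0.1,0,0,0,5,0,0,0.1,0,0,0,5,0,0,0.1,0,0,0,5,0,0,0,0,0,0,5,0,0,0,0,0,0,5,0,0,0,0,0,0,5]
}}

```text
t: 8.53
tool_pos: [0.4942, -0.0191, 0.0897]
orientation: [-1.952, -2.462, -0.0]
force: [-0.0, -0.0, -0.8]
opening: 0.0135
gripper_force: 40.0
```

```bash
cat > ov.py <<'E'
from h import *
import sys
s=robot.read_state();p=s["tool_pos"];print(s["t"],p,s["orientation"],s["force"])
n=sys.argv[1];im=np.mean([eyes.read_camera("side").astype(float) for _ in range(4)],0)[:,:,::-1].astype(np.uint8)
cv2.imwrite(f"pics/side{n}.png",im);x0,y0,k=335,135,10
a=cv2.resize(im[y0:y0+55,x0:x0+60],None,fx=k,fy=k,interpolation=cv2.INTER_CUBIC)
for i in range(0,600,50):a[::10,i]=(0,255,255)
cv2.imwrite(f"pics/e{n}.png",a)
def P(X):return (proj("side",X)+.5-[x0,y0])*k
print("axis foot, top",P([p-[0,0,.0432],p+[0,0,.03]]).round())
E
python3 ov.py 2
```

```text
8.5333 [ 0.49423024 -0.0190652   0.08967549] [-1.95165098e+00 -2.46182942e+00 -4.08339170e-05] [-0.04861595 -0.02968002 -0.79960853]
axis foot, top [[189. 282.]
 [204.  71.]]
```

View pics/e2.png

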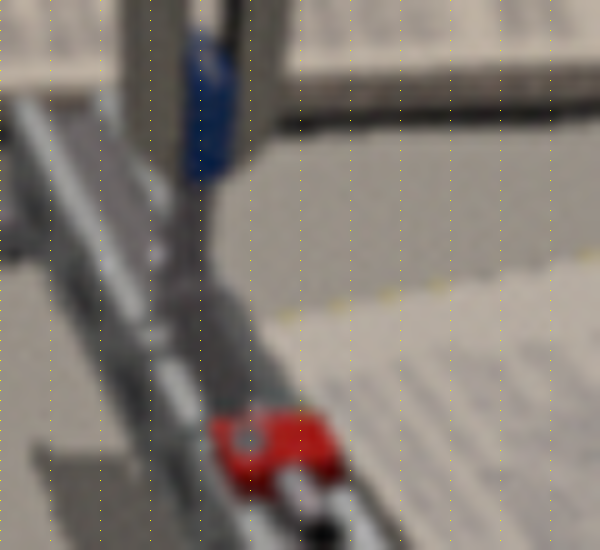

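Request:
{"fn": "apply_moves", "kwargs": {
  "steps": [0,0.04,0,0,0,0,5,0,0,0.06,0,0,0,5,0,0,0.06,0,0,0,5,0,0,0.06,0,0,0,5,0,0,0.04,0,0,0,5,0,0,0,0,0,0,5,0,0,0,0,0,0,5]
}}

```text
t: 9.32
tool_pos: [0.4952, -0.0187, 0.0828]
orientation: [-1.951, -2.462, 0.0]
force: [-0.5, 0.8, -1.6]
opening: 0.0138
gripper_force: 40.0
```

Request:
{"fn": "apply_moves", "kwargs": {
  "steps": [0,0,0.04,0,0,0,5,0,0,0.04,0,0,0,5,0,0,0.03,0,0,0,5,0,0,0,0,0,0,5,0,0,0,0,0,0,5]
}}

```text
t: 9.73
tool_pos: [0.4953, -0.0187, 0.0796]
orientation: [-1.952, -2.462, 0.0]
force: [0.4, 1.1, -0.5]
opening: 0.0139
gripper_force: 40.0
```

Request:
{"fn": "apply_moves", "kwargs": {
  "steps": [0,0,0.04,0,0,0,5,0,0,0.04,0,0,0,5,0,0,0.03,0,0,0,5,0,0,0,0,0,0,5,0,0,0,0,0,0,5]
}}

```text
t: 10.15
tool_pos: [0.4954, -0.0188, 0.0765]
orientation: [1.952, 2.462, 0.0]
force: [0.5, 0.5, -1.2]
opening: 0.0137
gripper_force: 40.0
```

Request:
{"fn": "apply_moves", "kwargs": {
  "steps": [0,0,0.04,0,0,0,5,0,0,0.04,0,0,0,5,0,0,0.02,0,0,0,5,0,0,0,0,0,0,5,0,0,0,0,0,0,5]
}}

```text
t: 10.57
tool_pos: [0.4955, -0.0188, 0.0737]
orientation: [1.952, 2.462, 0.0]
force: [-1.5, 0.4, 4.4]
opening: 0.014
gripper_force: 40.0
```

Request:
{"fn": "apply_moves", "kwargs": {
  "steps": [0,0,0.04,0,0,0,5,0,0,0.05,0,0,0,5,0,0,0,0,0,0,5,0,0,0,0,0,0,5]
}}

```text
t: 10.9
tool_pos: [0.4955, -0.0188, 0.071]
orientation: [1.951, 2.462, 0.0]
force: [-2.2, 0.3, 5.8]
opening: 0.014
gripper_force: 40.0
```

Request:
{"fn": "apply_moves", "kwargs": {
  "steps": [0,-0.02,0.02,0,0,0,5,0,0,0,0,0,0.5,5,0,0,0,0,0,0.7,5,0,0,0,0,0,0.7,5,0,0,0,0,0,0.7,5,0,0,0,0,0,0.7,5,0,0,0,0,0,0.7,5,0,0,0,0,0,0,5]
}}

```text
t: 11.57
tool_pos: [0.4959, -0.0191, 0.071]
orientation: [2.424, 1.995, 0.002]
force: [0.1, 0.1, 6.2]
opening: 0.0136
gripper_force: 40.0
```

```bash
cat > st.py <<'E'
from plant import robot
from scipy.spatial.transform import Rotation as R
import numpy as np
s=robot.read_state();x=R.from_rotvec(s["orientation"]).as_matrix()
print(s["t"],s["tool_pos"].round(4),"yaw",np.degrees(np.arctan2(x[1,0],x[0,0])).round(2),"F",s["force"].round(2),"M",s["wrist_torque"].round(3),s["opening"])
E
python3 st.py
```

```text
11.5667 [ 0.4959 -0.0191  0.071 ] yaw 78.91 F [0.06 0.07 6.16] M [-0.039  0.005 -0.094] 0.013556761564112119
```

Request:
{"fn": "apply_moves", "kwargs": {
  "steps": [0,0,0,0,0,0.8,5,0,0,0,0,0,0.9,5,0,0,0,0,0,0.9,5,0,0,0,0,0,0.9,5,0,0,0,0,0,0.9,5,0,0,0,0,0,0.9,5,0,0,0,0,0,0.9,5,0,0,0,0,0,0.9,5,0,0,0,0,0,0,5,0,0,0,0,0,0,5]
}}

```text
t: 12.4
tool_pos: [0.4959, -0.0192, 0.071]
orientation: [2.982, 0.985, 0.003]
force: [-0.7, -0.9, 6.8]
opening: 0.0136
gripper_force: 40.0
```

```bash
python3 st.py
```

```text
12.4 [ 0.4959 -0.0192  0.071 ] yaw 36.55 F [-0.65 -0.88  6.79] M [-0.067  0.066 -0.053] 0.013638761837281221
```

Request:
{"fn": "apply_moves", "kwargs": {
  "steps": [0,0,0,0,0,0.9,5,0,0,0,0,0,0.9,5,0,0,0,0,0,0.9,5,0,0,0,0,0,0.7,5,0,0,0,0,0,0.6,5,0,0,0,0,0,0,5,0,0,0,0,0,0,5]
}}

```text
t: 12.98
tool_pos: [0.4959, -0.0192, 0.071]
orientation: [3.122, 0.344, 0.004]
force: [-1.2, -0.5, 5.8]
opening: 0.0137
gripper_force: 40.0
```

```bash
python3 st.py
```

```text
12.9833 [ 0.4959 -0.0192  0.071 ] yaw 12.56 F [-1.17 -0.46  5.84] M [-0.154  0.028  0.03 ] 0.013692684959996098
```

Request:
{"fn": "apply_moves", "kwargs": {
  "steps": [0,0,-0.03,0,0,0,5,0,0,-0.03,0,0,0,5,0,0,-0.03,0,0,0,5,0,0,0,0,0,0,5,0,0,0,0,0,0,5]
}}

```text
t: 13.4
tool_pos: [0.4957, -0.0192, 0.0733]
orientation: [3.122, 0.344, 0.003]
force: [3.0, -1.6, 3.7]
opening: 0.0137
gripper_force: 40.0
```

```bash
python3 st.py
```

```text
13.4 [ 0.4957 -0.0192  0.0733] yaw 12.58 F [ 3.03 -1.63  3.68] M [-0.288 -0.649 -0.008] 0.013685314968033721
```

Request:
{"fn": "apply_moves", "kwargs": {
  "steps": [0.02,0,-0.02,0,0,0,5,0,0,-0.02,0,0,0,5,0,0,0,0,0,0,5,0,0,0,0,0,0,5]
}}

```text
t: 13.73
tool_pos: [0.4957, -0.0191, 0.0735]
orientation: [3.122, 0.344, 0.001]
force: [5.6, -3.1, -2.9]
opening: 0.0137
gripper_force: 40.0
```

```bash
python3 st.py
```

```text
13.7333 [ 0.4957 -0.0191  0.0735] yaw 12.58 F [ 5.62 -3.12 -2.94] M [-0.609 -1.253 -0.022] 0.01366524818528903
```

Request:
{"fn": "apply_moves", "kwargs": {
  "steps": [0,0,0.02,0,0,0,5,0,0,0,0,0,0,40,0,0,0,0,0,0,40,0,0,0,0,0,0,40,0,0,0,0,0,0,40,0,0,0,0,0,0,40,0,0,0,0,0,0,40]
}}

```text
t: 14.32
tool_pos: [0.4951, -0.0187, 0.0733]
orientation: [-3.122, -0.345, 0.001]
force: [-1.3, -0.2, 0.1]
opening: 0.0371
gripper_force: 0.0
```

```bash
python3 st.py; python3 ov.py 3
```

```text
14.3167 [ 0.4951 -0.0187  0.0733] yaw 12.59 F [-1.25 -0.16  0.13] M [-0.001 -0.016 -0.017] 0.03710299203618909
14.3167 [ 0.49513328 -0.01865293  0.07328117] [-3.12243448e+00 -3.44514766e-01  7.80443081e-04] [-1.25427245 -0.15669087  0.12804669]
axis foot, top [[183. 328.]
 [198. 120.]]
```

View pics/e3.png

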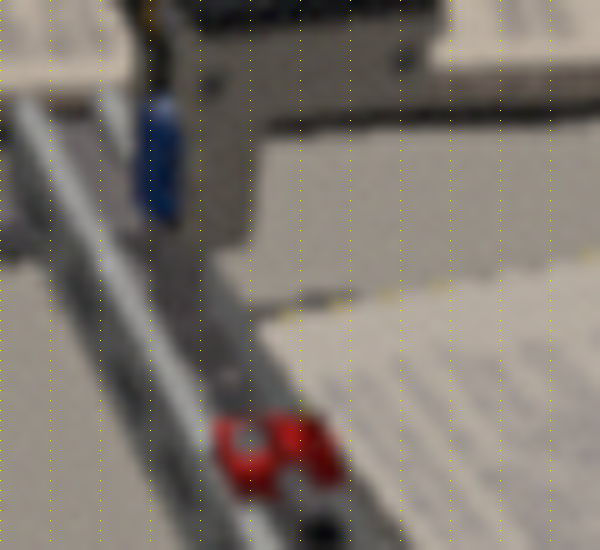

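Request:
{"fn": "apply_moves", "kwargs": {
  "steps": [0,0,0,0,0,0,5,0,0,0,0,0,0,5,0,0,0,0,0,0,5,0,0,0,0,0,0,5,0,0,0,0,0,0,5,0,0,0,0,0,0,5,0,0,0,0,0,0,5,0,0,0,0,0,0,5]
}}

```text
t: 15.18
tool_pos: [0.4954, -0.0188, 0.0735]
orientation: [3.123, 0.344, 0.0]
force: [1.0, -0.6, -0.3]
opening: 0.0135
gripper_force: 40.0
```

```bash
python3 st.py; python3 - <<'E'
from h import *
for z in(.0445,.0505):
    p=onplane("side",(335+22.5,135+37.3),z);r=p-[.4945,-.0088,0];print(p,"rail y",r@[-.2284,.9736,0],"x",r@[.9736,.2284,0])
E
```

```text
15.1833 [ 0.4954 -0.0188  0.0735] yaw 12.59 F [ 0.98 -0.57 -0.33] M [-0.135 -0.048 -0.025] 0.013532965928312293
[0.48637921 0.02769893 0.0445    ] rail y 0.03739014909114186 x 0.00042995746597725723
[0.48760957 0.03607716 0.0505    ] rail y 0.04526617476366376 x 0.0035414226905600534
```

Request:
{"fn": "apply_moves", "kwargs": {
  "steps": [0,-0.03,0,0,0,0,5,0,-0.07,0,0,0,0,5,0,-0.1,0,0,0,0,5,0,-0.1,0,0,0,0,5,0,-0.1,0,0,0,0,5,0,-0.1,0,0,0,0,5,-0.01,-0.1,0,0,0,0,5,0,-0.1,0,0,0,0,5,0,-0.07,0,0,0,0,5,0,-0.03,0,0,0,0,5,0,0,0,0,0,0,5]
}}

```text
t: 16.1
tool_pos: [0.4901, 0.0037, 0.0735]
orientation: [3.121, 0.344, 0.001]
force: [0.9, -5.0, -1.9]
opening: 0.0134
gripper_force: 40.0
```

```bash
python3 st.py
```

```text
16.1 [0.4901 0.0037 0.0735] yaw 12.59 F [ 0.87 -5.03 -1.89] M [-1.176 -0.256 -0.026] 0.013370858729401455
```

```bash
python3 - <<'E'
from h import *
ux=np.array([.9736,.2284,0]);uy=np.array([-.2284,.9736,0]);c=np.array([.4945,-.0088,0])
print("red side corners pred", ((proj("side",[c+ux*a+uy*b+[0,0,z] for a,b,z in((.017,.067,.053),(-.017,.067,.053),(.017,.091,.053),(-.017,.091,.053))])+.5-[335,135])*10).round().tolist())
S=cv2.imread("pics/side3.png");T=cv2.imread("pics/top0.png")
for r in range(0,34,3):
    P=[c+uy*(.067-r/1000)+[0,0,.0465]]
    s=proj("side",P)[0];t=proj("top",P-.0035*ux[None]*0)[0]-[0,0]
    f=lambda I,p:cv2.getRectSubPix(I.astype(np.float32).mean(2),(1,1),(float(p[0]),float(p[1])))[0,0].round()
    print(r,((s+.5-[335,135])*10).round(),[f(S,s+[d,0]) for d in(-2,-1,0,1,2)],"top",t.round(1),[f(T,t+[0,d]) for d in(-2,-1,0,1,2)])
E
```

```text
red side corners pred [[210.0, 421.0], [324.0, 404.0], [238.0, 470.0], [353.0, 452.0]]
0 [265. 431.] [np.float32(87.0), np.float32(77.0), np.float32(62.0), np.float32(57.0), np.float32(66.0)] top [361.3 248.2] [np.float32(105.0), np.float32(107.0), np.float32(103.0), np.float32(103.0), np.float32(90.0)]
3 [262. 425.] [np.float32(85.0), np.float32(75.0), np.float32(63.0), np.float32(62.0), np.float32(66.0)] top [362.4 247.9] [np.float32(118.0), np.float32(132.0), np.float32(154.0), np.float32(166.0), np.float32(116.0)]
6 [259. 419.] [np.float32(72.0), np.float32(71.0), np.float32(69.0), np.float32(69.0), np.float32(73.0)] top [363.5 247.7] [np.float32(128.0), np.float32(126.0), np.float32(149.0), np.float32(159.0), np.float32(128.0)]
9 [255. 413.] [np.float32(63.0), np.float32(64.0), np.float32(69.0), np.float32(73.0), np.float32(81.0)] top [364.6 247.4] [np.float32(128.0), np.float32(127.0), np.float32(133.0), np.float32(135.0), np.float32(127.0)]
12 [252. 407.] [np.float32(61.0), np.float32(62.0), np.float32(68.0), np.float32(75.0), np.float32(83.0)] top [365.6 247.1] [np.float32(11
[... 921 characters left out ...]
), np.float32(135.0), np.float32(133.0)]
27 [235. 377.] [np.float32(69.0), np.float32(81.0), np.float32(84.0), np.float32(73.0), np.float32(81.0)] top [371.1 245.8] [np.float32(110.0), np.float32(128.0), np.float32(134.0), np.float32(133.0), np.float32(133.0)]
30 [231. 371.] [np.float32(67.0), np.float32(73.0), np.float32(80.0), np.float32(78.0), np.float32(81.0)] top [372.1 245.5] [np.float32(137.0), np.float32(132.0), np.float32(134.0), np.float32(133.0), np.float32(132.0)]
33 [228. 366.] [np.float32(63.0), np.float32(63.0), np.float32(69.0), np.float32(75.0), np.float32(81.0)] top [373.2 245.3] [np.float32(121.0), np.float32(133.0), np.float32(133.0), np.float32(133.0), np.float32(133.0)]
```

Request:
{"fn": "apply_moves", "kwargs": {
  "steps": [0,-0.05,0,0,0,0,5,0,-0.08,0,0,0,0,5,0,-0.08,0,0,0,0,5,0,-0.08,0,0,0,0,5,0,-0.08,0,0,0,0,5,-0.01,-0.08,0,0,0,0,5,0,-0.08,0,0,0,0,5,0,-0.08,0,0,0,0,5,0,-0.08,0,0,0,0,5,0,-0.06,0,0,0,0,5,0,-0.04,0,0,0,0,5,0,0,0,0,0,0,5]
}}

```text
t: 17.1
tool_pos: [0.4846, 0.0268, 0.0735]
orientation: [3.121, 0.344, 0.001]
force: [1.3, -4.9, -2.2]
opening: 0.0139
gripper_force: 40.0
```

```bash
python3 st.py
```

```text
17.1 [0.4846 0.0268 0.0735] yaw 12.59 F [ 1.32 -4.85 -2.16] M [-1.113 -0.265 -0.016] 0.013860708682141383
```

Request:
{"fn": "apply_moves", "kwargs": {
  "steps": [0,-0.05,0,0,0,0,5,0,-0.05,0,0,0,0,5,0,-0.05,0,0,0,0,5,0,-0.05,0,0,0,0,5,0,0,0,0,0,0,5]
}}

```text
t: 17.52
tool_pos: [0.4833, 0.0326, 0.0735]
orientation: [3.121, 0.344, 0.001]
force: [0.4, -4.9, -1.4]
opening: 0.0136
gripper_force: 40.0
```

Request:
{"fn": "apply_moves", "kwargs": {
  "steps": [0,-0.03,0,0,0,0,5,0,-0.02,0,0,0,0,5,0,0,0,0,0,0,5]
}}

```text
t: 17.77
tool_pos: [0.483, 0.0339, 0.0735]
orientation: [3.121, 0.344, 0.001]
force: [1.7, -5.5, -1.7]
opening: 0.0138
gripper_force: 40.0
```

Request:
{"fn": "apply_moves", "kwargs": {
  "steps": [0,-0.03,0,0,0,0,5,0,-0.03,0,0,0,0,5,0,0,0,0,0,0,5]
}}

```text
t: 18.02
tool_pos: [0.4826, 0.0357, 0.0735]
orientation: [3.121, 0.344, 0.001]
force: [1.8, -6.0, -0.2]
opening: 0.014
gripper_force: 40.0
```

Request:
{"fn": "apply_moves", "kwargs": {
  "steps": [0,-0.03,0,0,0,0,5,0,-0.03,0,0,0,0,5,0,0,0,0,0,0,5]
}}

```text
t: 18.27
tool_pos: [0.4822, 0.0375, 0.0735]
orientation: [3.121, 0.344, 0.001]
force: [0.3, -4.6, -1.0]
opening: 0.0139
gripper_force: 40.0
```

Request:
{"fn": "apply_moves", "kwargs": {
  "steps": [0,-0.03,0,0,0,0,5,0,-0.02,0,0,0,0,5,0,0,0,0,0,0,5]
}}

```text
t: 18.52
tool_pos: [0.4819, 0.0389, 0.0735]
orientation: [3.121, 0.344, 0.001]
force: [1.5, -6.2, -1.0]
opening: 0.0139
gripper_force: 40.0
```

Request:
{"fn": "apply_moves", "kwargs": {
  "steps": [0,-0.03,0,0,0,0,5,0,-0.02,0,0,0,0,5,0,0,0,0,0,0,5]
}}

```text
t: 18.77
tool_pos: [0.4816, 0.0404, 0.0735]
orientation: [3.121, 0.344, 0.001]
force: [1.1, -4.9, 0.1]
opening: 0.0138
gripper_force: 40.0
```

Request:
{"fn": "apply_moves", "kwargs": {
  "steps": [0,-0.03,0,0,0,0,5,0,-0.02,0,0,0,0,5,0,0,0,0,0,0,5]
}}

```text
t: 19.02
tool_pos: [0.4815, 0.0407, 0.0735]
orientation: [3.119, 0.344, 0.001]
force: [2.4, -10.9, -2.2]
opening: 0.0139
gripper_force: 40.0
```

Request:
{"fn": "apply_moves", "kwargs": {
  "steps": [0,-0.01,0,0,0,0,5,0,0,0,0,0,0,5,0,0,0,0,0,0,5,0,0,0,0,0,0,5,0,0,0,0,0,0,5,0,0,0,0,0,0,5,0,0,0,0,0,0,5,0,0,0,0,0,0,5]
}}

```text
t: 19.68
tool_pos: [0.4815, 0.0407, 0.0735]
orientation: [3.118, 0.343, 0.001]
force: [2.2, -11.9, -1.9]
opening: 0.0138
gripper_force: 40.0
```

Request:
{"fn": "apply_moves", "kwargs": {
  "steps": [0,0.03,0,0,0,0,5,0,0.02,0,0,0,0,5,0,0,0,0,0,0,5]
}}

```text
t: 19.93
tool_pos: [0.4815, 0.0405, 0.0735]
orientation: [3.121, 0.344, 0.001]
force: [1.2, -6.6, -0.6]
opening: 0.0135
gripper_force: 40.0
```

Request:
{"fn": "apply_moves", "kwargs": {
  "steps": [0,0,0,0,0,0,50,0,0,0,0,0,0,50,0,0,0,0,0,0,50,0,0,0,0,0,0,50,0,0,0,0,0,0,50,0,0,0,0,0,0,50,0,0,-0.3,0,0,0,50,0,0,-0.6,0,0,0,50,0,0,-0.8,0,0,0,50,0,0,-0.8,0,0,0,50,0,0,-0.8,0,0,0,50,0,0,-0.4,0,0,0,50]
}}

```text
t: 20.93
tool_pos: [0.4827, 0.0417, 0.1885]
orientation: [3.122, 0.344, 0.007]
force: [-0.9, 0.5, 0.9]
opening: 0.0465
gripper_force: 0.0
```

```bash
python3 st.py; python3 ov.py 4
```

```text
20.9333 [0.4827 0.0417 0.1885] yaw 12.59 F [-0.86  0.48  0.93] M [ 0.009 -0.031  0.014] 0.04650855215708241
20.9333 [0.4827351  0.04174037 0.18853509] [3.1221068  0.34447672 0.00724859] [-0.86045718  0.48418731  0.93205271]
axis foot, top [[ 273.  108.]
 [ 293. -129.]]
```

View pics/e4.png

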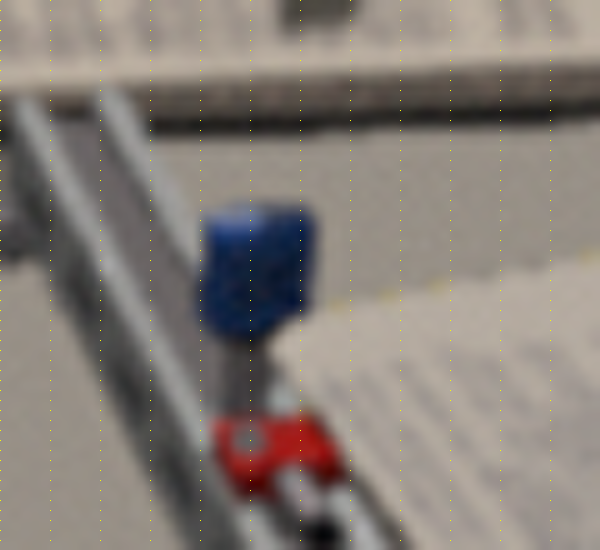

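The stud stands upright at (245,330), with its handle square across the rail and its shank just short of the red stop. It is released and the gripper is clear above it.

```bash
python3 -c "
from plant import robot
print(robot.close_job())"
```

```text
the job is handed in; nothing more can be done
None
```

The stud is caught square under both lips and was pushed against the screw's tip with an estimated 6–7 N for over half a second. It was then released upright, and the job was handed in at about 21 s; no verdict came back.

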